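# Lock the bench lamp's swing arm with its quarter-turn thumbscrew

## Task

Lock the bench lamp's swing arm: put the winged thumbscrew down into the hole at the end of the arm, swing the arm until that hole lies over the matching hole in the plate beneath (find it by feel, never forcing the screw), press the screw fully home and give it a quarter turn so that its wing lies square across the arm. Let go and leave the round-headed screw and everything else on the bench where they are.

Things in the scene. Friction and masses are not known exactly. Their poses are not given: they have to be found in the camera images.
- stand: the fixed lamp stand, white foot 250 x 150 x 10 mm. Origin: on the bench, exactly under the vertical pivot of the swing arm; z up; its -x axis points from the pivot along the arm when joint lamp_arm is 0 (roughly towards the robot). Hub at the pivot 44 mm across, 64 mm high; a red lamp head on the far side of the pivot swings with the arm, up to 192 mm high
- plate_mid (a point): nominal middle of the aluminium plate under the arm's end, at its top face (32 mm above the bench, 150 mm from the pivot; axes as the stand's). Plate 96 x 240 x 8 mm, 14 mm open below. Its one slot, 22 mm radially by 12 mm, is 150 mm from the pivot but its angle is unmeasured: anywhere from -0.32 to 0.14 rad on the lamp_arm scale. Plate is clamped and stays put
- lamp_arm (a joint): angle of the swing arm about the pivot, rad, counter-clockwise from above positive, stops at -0.40 and 0.42, starts between 0.30 and 0.41. Stiff hinge (about 2 N at the hole), stays where it is left. Grey bar 30 mm wide, 44 mm at its end, 10 mm thick, underside 33 and top 43 mm above the bench
- lamp_hole (a point): centre of the arm's through slot at the arm's top face (43 mm above the bench), 150 mm from the pivot. The slot is 22 mm along the arm by 12 mm across, with a 2 mm chamfer. Axes: x along the arm towards the pivot, y across the arm, z up
- wing (a point): centre of the steel thumbscrew's flat wing: 26 mm long (x), 10 thick (y), 30 high (z). Under it a round flange 30 mm across, 4 thick, underside 19 mm below this point; then a 10 mm shank, taper-ended, with a cross lug at its foot 18 mm long (x), 9 wide, 6 high. The foot is 46 mm below this point, 27 below the flange. Starts upright in the rack, flange on the rack's top
- thumbscrew: the same screw, 60 g; origin on its axis at the flange's underside, axes as wing. Its lug passes a slot only with x along the slot's long side. With its foot on the lower plate the flange is 16 mm above the arm; fully home the flange lies on the arm and the lug hangs clear under the plate, free to be turned either way
- rack: fixed yellow block 60 x 140 mm, 40 mm high, with two 12 x 22 mm slots, long side along its y axis, at y = +35 and -35 mm; one holds the winged thumbscrew and the other the round-headed screw. Origin under its centre on the bench
- round_screw: a plain screw with a round head 30 mm across and 18 mm high, in the rack's other slot; to be left. Origin at the underside of its head
- dish: clear covered dish 86 mm across, 14 mm high, on the bench under the lamp head; leave alone. Origin under its centre
- vial_a: small capped vial 26 mm across, 55 mm high beside the stand; leave alone. Origin under its centre
- vial_b: second such vial; leave alone
- screwdriver: screwdriver 150 mm long lying beside the rack; leave alone
- reagent: capped jar 60 mm across, 110 mm high; leave alone
- tip_box: blue box with a clear lid, 80 x 120 x 50 mm; leave alone
- beaker: open glass beaker 70 mm across, 85 mm high; leave alone
There are look-alikes about, which are no part of the job. What is shaped like the thumbscrew but red or yellow is not meant.

How it is judged:
On the way, in this order (a step that is already met when the one before it is completed fails the run):
1. the thumbscrew's shank stands upright in the arm's hole (horizontal distance between wing and lamp_hole below 0.007 m and z of wing in the frame of lamp_hole below 0.042 m and angle between wing's own z axis and vertical below 0.2 rad), for 0.1 s.
2. the thumbscrew is through both holes, flange down on the arm (horizontal distance between wing and lamp_hole below 0.006 m and z of wing in the frame of lamp_hole between 0.014 and 0.0225 m and angle between wing's own z axis and vertical below 0.12 rad and value of joint lamp_arm between -0.36 and 0.18 rad), for 0.1 s.
3. its wing is turned square across the arm (all of step 2 and angle between the x axis of wing and the y axis of lamp_hole, either way round below 0.45 rad), for 0.1 s.
At the end, for the whole second after the job is handed in: The thumbscrew is at rest through arm and plate, released: axis within 6 mm of the arm hole centre, upright within 7 degrees, wing centre 14 to 22.5 mm above the arm top (flange down on it), wing within 26 degrees of square across the arm, arm between -0.36 and 0.18 rad (all of step 3 and linear speed of thumbscrew below 0.02 m/s and contact force between the fingers and thumbscrew below 0.2 N); the robot touches nothing.
It fails at once if the thumbscrew is forced against the lamp stand, its plate or its arm with more than 50 N (contact force between thumbscrew and stand above 50 N).
It fails at once if the round-headed screw or a bystander is moved by more than 30 mm (distance of any of round_screw, dish, vial_a, vial_b, screwdriver, reagent, tip_box, beaker from where it was at the start of the episode above 0.03 m).
It also fails if it takes over 64 s, if anything falls off the work surface, if the arm or the gripper's body presses on something with over 40 N, if the wrist force passes 120 N, or if a joint passes its speed limit or range.

## Robot

A 6-joint arm with a two-finger parallel gripper is mounted at the origin on the work surface. World frame = base frame: x ahead of the robot, y to its left, z up, the work surface at z = 0. Lengths are in m, angles in rad, forces in N, time in s.
With the tool pointing down it reaches from about 0.4 to 0.825 m from the base axis. Payload 7 kg.
Tool frame: the origin (TCP) lies between the finger pads; the fingertips stand 8 mm ahead of it and the grasp point (between the pads) lies 11 mm behind it (arm.finger_overhang is the distance from the TCP to the fingertips, in m); z points along the fingers, y is the line along which they close (so a half turn about z gives the same grasp; the last joint's range is limited). The gripper opens to 88 mm and grips with 3 to 60 N. Pads are 19 mm wide; open, the fingers measure 130 mm over their backs; the gripper's body (78 mm by 193 mm) begins 47 mm behind the grasp point.
Start: joints at [1.579, 0.359, 0.012, 0, -1.224, -0.288], TCP at [0.186, 0.649, 0.214] pointing down, gripper open.
Joint ranges: [-3.07, 3.07], [-1.43, 2.12], [-1.02, 1.25], [-3.03, 1.67], [-3.05, -0], [-3.03, 3.03]. Speed limits (rad/s): [2.39, 2.39, 3.01, 3.14, 3.14, 3.14].

## Interface

Orientations are given as [roll, pitch, yaw] about the fixed x, y, z axes, in that order (R = Rz(yaw) Ry(pitch) Rx(roll)).
In Python, from station import arm gives the robot as it stands.
- The arm moves only by the tool move_arm, never from a script. Its argument "rows" is text: rows parted by semicolons, each of 7 numbers parted by spaces: the turn, a rotation vector about the tool's x, y, z in degrees, then the shift along the tool's x, y, z in m, then the finger opening in m, from 0 to 0.0876. A call has 1 to 8 rows; each row shifts and turns the commanded pose from where the row before left it, along the tool's axes as they then stand; what a row does not reach is not made up. A row lasts 1/8 s, in which the tool goes at most 62.5 mm and 10.7 degrees, less where a joint would pass 70% of its speed; a pose out of reach is approached as far as the arm can. A call is refused whole if a number of a shift passes 0.0625 or a number of a turn 10.7, either way. A call with a gripper value outside its range is refused whole. The fingers move at their own pace and stop on an object; "squeeze" is the grip in N (left out, the last holds). Time passes only in rows, so rows that do not move let the fingers close. It gives the time, the measured TCP pose, the force, the opening and the grip force at its end, in the units of the state.
- arm.get_state(): the state, without advancing time (a new reading comes with each control period).
- arm.grab_frame(name): name is "side" or "top" or "wrist"; returns (picture, depth): 420x560x3 uint8, blue, green, red; 420x560 float32, m along the optical axis (not along the pixel's ray), 0 where there is no reading.
- arm.camera_model(name): a dict with "mtx" (3x3 intrinsics, pixels), "k1" (the pictures are not rectified: a ray, as slopes to the right and down, at radius r is drawn at 1 + k1 r^2 times it, then the intrinsics apply), "camera_from_world" (4x4, takes a point from world to camera coordinates); the wrist camera has in their place "mount" (4x4, takes a point from camera to tool coordinates, whose origin is the TCP and whose axes are the flange's). Camera axes: x right, y down, z forward; pixel columns grow to the right and rows downward; lengths in m; the calibration is good to about 2 mm. A picture is of the moment at which its call begins: read the wrist's pose just before it. camera_model takes no time and is no camera call.
- arm.job_done(): hands the job in; it is judged then, once.
The state is a dict: "t": time; "q": joint angles; "qd": joint speeds; "joint_efforts": joint torques, N m; "eef_pos": TCP position; "ee_rot": TCP orientation; "force": force on the tool from outside, world axes, zero at the start; "moment": the same for the moment, N m; "width": finger opening in m; "gripper_force": force on a finger pad.
Only numpy, scipy, OpenCV 4.12 (cv2) and the standard library are available. Lean on these libraries where they do the work, as an engineer would, in place of code of your own. Each camera call takes 0.05 s, during which the arm holds its last target. There are 200 camera calls.

## Working session

There is one attempt and no reset: what is moved stays moved. The work goes in short steps, Python scripts to look and compute and a tool call to move; the robot and the scene stay as the last step left them, time stands still between calls to the robot, and variables do not carry over. Pictures are saved under pics/ and viewed, at most 10 in all, crops included, and the job is handed in when it is done.

Besides the shell and the picture viewer there is one more tool, called after "Call:" by a JSON object that holds its "name" and its "arguments". move_arm: Moves the arm, as the interface text tells. Its arguments: {"type":"object","properties":{"rows":{"type":"string"},"squeeze":{"type":"number"}},"required":["rows"]}

```bash
mkdir -p pics; cat > h.py <<'E'
import numpy as np, cv2
from station import arm
from scipy.spatial.transform import Rotation as Ro
def snap(name,fn=None):
    s=arm.get_state(); im,d=arm.grab_frame(name); im=im.copy()
    if fn: cv2.imwrite('pics/'+fn+'.png',im)
    return s,im,d
def cam(name,s=None):
    m=arm.camera_model(name); K=np.array(m['mtx']); k1=m['k1']
    if name=='wrist':
        T=np.eye(4); T[:3,:3]=Ro.from_euler('xyz',s['ee_rot']).as_matrix(); T[:3,3]=s['eef_pos']
        W=T@np.array(m['mount'])
    else: W=np.linalg.inv(np.array(m['camera_from_world']))
    return K,k1,W
def rays(px,c):
    K,k1,W=c; px=np.atleast_2d(px).astype(float)
    p=(px-[K[0,2],K[1,2]])/[K[0,0],K[1,1]]; u=p.copy()
    for _ in range(20): u=p/(1+k1*(u**2).sum(1,keepdims=True))
    d=np.c_[u,np.ones(len(u))]
    return W[:3,3],d@W[:3,:3].T
def onz(px,c,z):
    o,d=rays(px,c); return o+d*((z-o[2])/d[:,2])[:,None]
def dep(px,c,D):
    o,d=rays(px,c); px=np.atleast_2d(px).astype(int); return o+d*D[px[:,1],px[:,0]][:,None]
def cloud(c,D):
    h,w=D.shape; g=np.stack(np.meshgrid(np.arange(w),np.arange(h)),-1).reshape(-1,2)
    o,d=rays(g,c); return (o+d*D.reshape(-1,1)).reshape(h,w,3)
def tri(p1,c1,p2,c2):
    o1,d1=rays(p1,c1);o2,d2=rays(p2,c2)
    A=np.c_[d1[0],-d2[0]]; t=np.linalg.lstsq(A,o2-o1,rcond=None)[0]
    a=o1+t[0]*d1[0]; b=o2+t[1]*d2[0]; return (a+b)/2,np.linalg.norm(a-b)
E
python3 - <<'E'
from h import *
for n in ('top','side','wrist'):
    s,im,d=snap(n,n+'0'); np.save(n+'0.npy',d)
    print(n,cam(n,s)[2].round(3).tolist(), arm.camera_model(n)['mtx'])
print(s)
a=cv2.imread('pics/top0.png');b=cv2.imread('pics/side0.png')
cv2.imwrite('pics/both.png',cv2.resize(np.vstack([a,b]),None,fx=.714,fy=.714))
E
```

```text
top [[0.013, -0.995, 0.101, 0.44], [-1.0, -0.011, 0.022, -0.033], [-0.021, -0.102, -0.995, 1.247], [0.0, 0.0, 0.0, 1.0]] [[477.20925732   0.         282.33878192]
 [  0.         477.20925732 217.42936612]
 [  0.           0.           1.        ]]
side [[-0.999, -0.031, 0.026, 0.552], [-0.04, 0.724, -0.688, 0.852], [0.003, -0.689, -0.725, 1.001], [0.0, 0.0, 0.0, 1.0]] [[488.74595539   0.         287.17016064]
 [  0.         488.74595539 208.6584    ]
 [  0.           0.           1.        ]]
wrist [[-0.277, -0.914, -0.296, 0.268], [-0.961, 0.264, 0.084, 0.625], [0.001, 0.308, -0.951, 0.384], [0.0, 0.0, 0.0, 1.0]] [[333.07984876   0.         283.85708898]
 [  0.         333.07984876 209.37757318]
 [  0.           0.           1.        ]]
{'t': 0.1, 'q': array([ 1.57909681e+00,  3.59326713e-01,  1.11601368e-02, -3.30947136e-04,
       -1.22413622e+00, -2.88137583e-01]), 'qd': array([-0.00046935, -0.00291018,  0.00497575, -0.00065543, -0.00040693,
        0.00020577]), 'joint_efforts': array([-1.32663590e-03, -5.84159410e+01,  2.93752974e+01,  7.01541871e+00,
        1.01934996e-02, -5.01192790e-05]), 'eef_pos': array([0.18630363, 0.64829094, 0.21270917]), 'ee_rot': array([ 3.14005987e+00, -1.29828487e-04, -2.79949676e-01]), 'force': array([ 0.14639315, -0.12727531, -0.19699575]), 'moment': array([ 0.01555841,  0.00432283, -0.02130512]), 'gripper_force': 0.0, 'width': 0.08771934167906573}
```

View pics/top0.png

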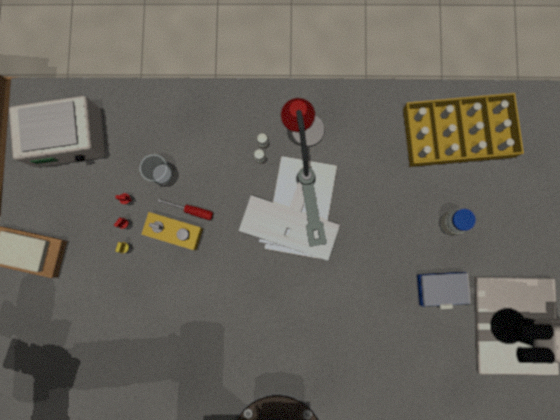

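View pics/side0.png

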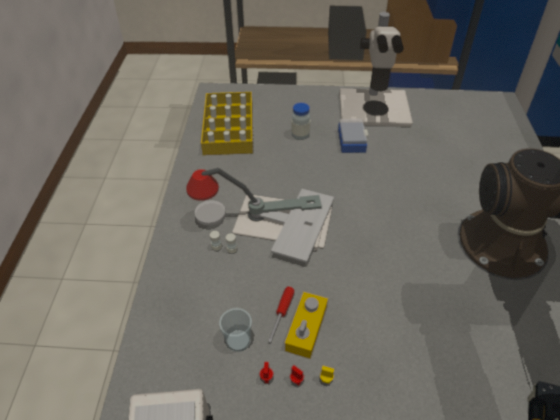

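The top view shows the rack at (172,230), with the grey winged screw at (156,226) and the round head at (182,234). The look-alikes are red at (123,198) and (121,222) and yellow at (122,246). The pivot is at (306,177) and the arm hole at (316,236). The plate has a dark mark near (288,232). Only the grey winged one in the rack fits; I'll confirm it in an enlarged crop.

```bash
python3 - <<'E'
from h import *
a=cv2.imread('pics/top0.png');b=cv2.imread('pics/side0.png');D=np.load('top0.npy')
ct=cam('top');cs=cam('side')
A=cv2.resize(a[195:265,130:210],None,fx=5,fy=5,interpolation=3)
B=cv2.resize(b[285:360,275:335],None,fx=5,fy=5,interpolation=3)
C=cv2.resize(a[160:265,235:345],None,fx=4,fy=4,interpolation=3)
w=np.zeros((375+420,700+40,3),np.uint8); w[:350,:400]=A; w[:375,400:700]=B; w[375:,:440]=C
cv2.imwrite('pics/crop1.png',cv2.resize(w,None,fx=.75,fy=.75))
for nm,im,c in (('top',a,ct),('side',b,cs)):
    hsv=cv2.cvtColor(im,cv2.COLOR_BGR2HSV)
    m=cv2.inRange(hsv,(18,120,70),(35,255,255))
    n,l,st,ce=cv2.connectedComponentsWithStats(m)
    for i in range(1,n):
        if st[i,4]>200: print(nm,st[i],ce[i])
    x0,x1,y0,y1=(130,210,200,260) if nm=='top' else (280,335,285,360)
    mm=np.zeros_like(m); mm[y0:y1,x0:x1]=m[y0:y1,x0:x1]
    cn=max(cv2.findContours(mm,0,1)[0],key=cv2.contourArea)
    r=cv2.minAreaRect(cn); p=onz(cv2.boxPoints(r),c,.04); print(nm,'rack',r,p.round(3).tolist())
    hull=np.zeros_like(m); cv2.fillPoly(hull,[cv2.convexHull(cn)],255)
    g=hull&~mm; n,l,st,ce=cv2.connectedComponentsWithStats(g)
    for i in range(1,n):
        if st[i,4]>15: print('  hole',st[i],ce[i],onz(ce[i],c,.06).round(3))
for n,p,z in (('pivot',(306,177),.064),('hole',(316,236),.043),('mark',(288,232),.032)):
    print(n,onz(p,ct,z).round(3),dep(p,ct,D).round(3))
E
```

```text
top [ 406   93  118   72 4561] [460.21837316 130.19294014]
top [ 142  212   60   38 1046] [171.6290631  230.77151052]
top rack ((171.15597534179688, 230.6468048095703), (55.64970779418945, 23.75409507751465), 16.699243545532227) [[0.517, 0.354, 0.04], [0.576, 0.339, 0.04], [0.536, 0.201, 0.04], [0.478, 0.216, 0.04]]
  hole [149 221  15  12 129] [156.36434109 226.27131783] [[0.536 0.31  0.06 ]]
  hole [176 228  13  13 133] [182.28571429 233.93984962] [[0.517 0.244 0.06 ]]
side [ 201   92   52   63 2210] [226.93438914 125.74298643]
side [ 285  292   43   66 1448] [305.49171271 326.00069061]
side [320 366  14  18 201] [326.6119403  374.27860697]
side rack ((305.4381103515625, 324.0093994140625), (29.047040939331055, 62.87928771972656), 17.927919387817383) [[0.58, 0.356, 0.04], [0.542, 0.2, 0.04], [0.477, 0.222, 0.04], [0.521, 0.374, 0.04]]
  hole [305 298  13  14 147] [311.11564626 304.10884354] [[0.519 0.252 0.06 ]]
  hole [296 320  13  19 160] [302.40625 330.46875] [[0.538 0.319 0.06 ]]
pivot [[ 0.664 -0.064  0.064]] [[ 0.664 -0.064  0.063]]
hole [[ 0.517 -0.091  0.043]] [[ 0.518 -0.092  0.031]]
mark [[ 0.527 -0.02   0.032]] [[ 0.528 -0.02   0.013]]
```

View pics/crop1.png

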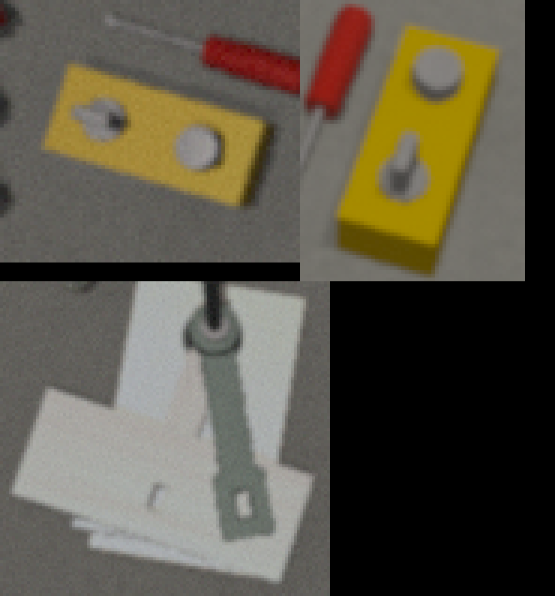

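The crop confirms it: the grey winged screw in the rack's left slot is the one meant, and the round head is beside it. The arm's slot is clear, and the plate's slot shows at about (287,231). I'll move above the screw and measure from the wrist.

Call:
{"name": "move_arm", "arguments": {"rows": "0 0 0 0.0538 0.0285 0 0.06;0 0 0 0.0538 0.0285 0 0.06;0 0 0 0.0538 0.0285 0 0.06;0 0 0 0.0538 0.0285 0 0.06;0 0 0 0.0538 0.0285 0 0.06;0 0 0 0.0538 0.0285 0 0.06;0 0 0 0.0538 0.0285 0 0.06;0 0 0 0.0538 0.0285 0 0.06"}}

```text
t: 1.15
eef_pos: [0.5382, 0.3091, 0.2135]
ee_rot: [3.142, 0.0, -0.28]
force: [1.0, 1.1, 0.9]
width: 0.0602
gripper_force: 0.0
```

Call:
{"name": "move_arm", "arguments": {"rows": "0 0 10 0 0 0 0.05;0 0 10 0 0 0 0.05;0 0 10 0 0 0 0.05;0 0 10 0 0 0 0.05;0 0 10 0 0 0 0.05;0 0 10 0 0 0 0.05;0 0 10 0 0 0 0.05;0 0 10 0 0 0 0.05"}}

```text
t: 2.15
eef_pos: [0.5369, 0.3106, 0.2132]
ee_rot: [3.141, -0.0, -1.682]
force: [-0.1, -0.3, -0.6]
width: 0.0501
gripper_force: 0.0
```

Call:
{"name": "move_arm", "arguments": {"rows": "0 0 9.7 0 0 0 0.05;0 0 0 0 0 0 0.05"}}

```text
t: 2.4
eef_pos: [0.537, 0.3106, 0.2133]
ee_rot: [3.141, -0.0, -1.844]
force: [-0.8, 0.5, 0.3]
width: 0.0499
gripper_force: 0.0
```

```bash
python3 - <<'E'
from h import *
s,im,d=snap('wrist','w1'); c=cam('wrist',s); P=cloud(c,d)
ok=(d>0)&(np.hypot(P[...,0]-.536,P[...,1]-.31)<.03)
z=P[...,2]
print('z hist',np.histogram(z[ok],bins=np.arange(.03,.09,.004)))
m=ok&(z>.062); q=P[m][:,:2]
r=cv2.minAreaRect(q.astype(np.float32)*1000); print('wing top rect mm',r,'median z hi',np.percentile(z[m],[5,50,90]))
hsv=cv2.cvtColor(im,cv2.COLOR_BGR2HSV); y=cv2.inRange(hsv,(18,110,60),(35,255,255))
cn=max(cv2.findContours(y,0,1)[0],key=cv2.contourArea); rr=cv2.minAreaRect(cn); b=onz(cv2.boxPoints(rr),c,.04);print('rack',b.round(4).tolist())
u,v=np.nonzero(m); print('px',v.mean(),u.mean())
f=ok&(z>.041)&(z<.048); print('flange pts',f.sum(),P[f].mean(0))
E
```

```text
z hist (array([   0,    5, 1745,  362,   11,    3,    9,    8,   10,   10,  169,
         88,    0,    0]), array([0.03 , 0.034, 0.038, 0.042, 0.046, 0.05 , 0.054, 0.058, 0.062,
       0.066, 0.07 , 0.074, 0.078, 0.082, 0.086]))
wing top rect mm ((533.4776611328125, 302.71246337890625), (44.570556640625, 58.43520736694336), 71.3934097290039) median z hi [0.23915712 0.32590583 0.33439677]
rack [[0.5374, 0.2029, 0.04], [0.4803, 0.2189, 0.04], [0.5145, 0.3546, 0.04], [0.5788, 0.3365, 0.04]]
px 295.34416648848975 364.26234765875563
flange pts 493 [0.5372956  0.30921343 0.04323844]
```

View pics/w1.png

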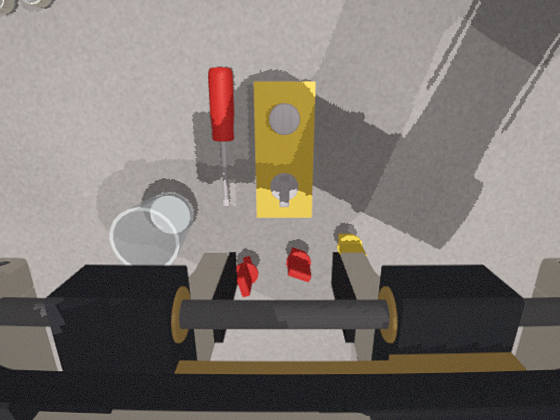

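The wrist view shows the wing at (284,193), aligned with the fingers. The rack is upright in the image and the round head is at (284,118).

```bash
python3 - <<'E'
from h import *
s,im,d=snap('wrist'); c=cam('wrist',s); P=cloud(c,d); z=P[...,2]
m=(d>0)&(np.hypot(P[...,0]-.536,P[...,1]-.31)<.03)&(z>.062)&(z<.085)
r=cv2.minAreaRect(P[m][:,:2].astype(np.float32)*1000); print('wrist wing top',r,np.median(z[m]))
print('mean',P[m].mean(0))
mw=m&(z>.068); pw=np.argwhere(mw).mean(0)[::-1]
# second view: top camera depth
D=np.load('top0.npy');ct=cam('top');Q=cloud(ct,D);m2=(np.hypot(Q[...,0]-.536,Q[...,1]-.31)<.025)&(Q[...,2]>.062)&(Q[...,2]<.085)
print('top wing',m2.sum(),Q[m2].mean(0), np.argwhere(m2).mean(0)[::-1]); print('tri',tri(pw,c,np.argwhere(m2).mean(0)[::-1],ct))
b=onz([[256,80]],c,.04)
R=np.array(s['ee_rot']);t=Ro.from_euler('xyz',R).as_matrix().T@(P[mw].mean(0)-s['eef_pos']); print('wing top in tool',t)
E
```

```text
wrist wing top ((538.2156372070312, 311.3031311035156), (25.45476722717285, 8.835868835449219), 74.43988037109375) 0.07371085112786951
mean [0.53788756 0.31022208 0.07320345]
top wing 46 [0.53602338 0.31153099 0.07392217] [154.2173913  225.65217391]
tri (array([0.53600399, 0.30745249, 0.0869482 ]), np.float64(0.0021471106046019035))
wing top in tool [-0.00035486 -0.00100197  0.13977588]
```

Call:
{"name": "move_arm", "arguments": {"rows": "0 0 0 -0.0008 -0.001 0.035 0.05;0 0 0 0 0 0.035 0.05;0 0 0 0 0 0.035 0.05;0 0 0 0 0 0.03 0.05;0 0 0 0 0 0.02 0.05;0 0 0 0 0 0.003 0.05;0 0 0 0 0 0 0.05;0 0 0 0 0 0 0.05"}}

```text
t: 3.5
eef_pos: [0.5389, 0.3118, 0.0567]
ee_rot: [-3.141, 0.002, -1.845]
force: [-0.8, -0.1, 0.5]
width: 0.05
gripper_force: 0.0
```

Call:
{"name": "move_arm", "arguments": {"squeeze": 25, "rows": "0 0 0 0 0 0 0;0 0 0 0 0 0 0;0 0 0 0 0 0 0;0 0 0 0 0 0 0"}}

```text
t: 4.0
eef_pos: [0.5383, 0.3112, 0.0556]
ee_rot: [-3.142, 0.0, -1.845]
force: [0.3, -0.7, -0.8]
width: 0.0153
gripper_force: 0.0
```

Call:
{"name": "move_arm", "arguments": {"rows": "0 0 0 0 0 0 0;0 0 0 0 0 0 0;0 0 0 0 0 0 0"}}

```text
t: 4.38
eef_pos: [0.5383, 0.3112, 0.0555]
ee_rot: [3.142, -0.0, -1.845]
force: [-0.1, 0.9, -0.4]
width: 0.0094
gripper_force: 25.0
```

Call:
{"name": "move_arm", "arguments": {"rows": "0 0 0 0 0 -0.01 0;0 0 0 0 0 -0.03 0;0 0 0 0 0 -0.04 0;0 0 0 0 0 -0.04 0;0 0 0 0 0 -0.03 0;0 0 0 0 0 0 0"}}

```text
t: 5.12
eef_pos: [0.5396, 0.3122, 0.2094]
ee_rot: [-3.138, 0.005, -1.845]
force: [-0.6, -0.0, -0.4]
width: 0.0094
gripper_force: 25.0
```

Call:
{"name": "move_arm", "arguments": {"rows": "0 0 0 0.0494 -0.011 0 0;0 0 0 0.0494 -0.011 0 0;0 0 0 0.0494 -0.011 0 0;0 0 0 0.0494 -0.011 0 0;0 0 0 0.0494 -0.011 0 0;0 0 0 0.0494 -0.011 0 0;0 0 0 0.0494 -0.011 0 0;0 0 0 0.0494 -0.011 0 0"}}

```text
t: 6.12
eef_pos: [0.5152, -0.0946, 0.2054]
ee_rot: [3.141, 0.0, -1.845]
force: [0.3, 0.3, -0.3]
width: 0.0096
gripper_force: 25.0
```

Call:
{"name": "move_arm", "arguments": {"rows": "0 0 9 0 0 0 0;0 0 9 0 0 0 0;0 0 9 0 0 0 0;0 0 9 0 0 0 0;0 0 9 0 0 0 0;0 0 9 0 0 0 0;0 0 9.9 0 0 0 0;0 0 0 0 0 0 0"}}

```text
t: 7.12
eef_pos: [0.5154, -0.0931, 0.2052]
ee_rot: [3.141, -0.001, -2.96]
force: [-0.1, -0.5, -1.6]
width: 0.0094
gripper_force: 25.0
```

```bash
python3 - <<'E'
from h import *
s,im,d=snap('wrist','w2'); np.save('w2.npy',d); print(s['eef_pos'],s['ee_rot'],s['force'],s['q'])
c=cam('wrist',s); np.savez('w2s.npz',p=s['eef_pos'],r=s['ee_rot'])
s2,im2,d2=snap('top','t2'); np.save('t2.npy',d2)
P=cloud(c,d); z=P[...,2]
# dark see-through in arm: print arm-top mask stats
m=(d>0)&(np.hypot(P[...,0]-.664,P[...,1]+.064)<.18)&(np.hypot(P[...,0]-.664,P[...,1]+.064)>.04)&(z>.0385)&(z<.05)
m=cv2.morphologyEx(m.astype(np.uint8),cv2.MORPH_OPEN,np.ones((3,3)))
cs,h=cv2.findContours(m,cv2.RETR_CCOMP,cv2.CHAIN_APPROX_NONE)
for i,cc in enumerate(cs):
    A=cv2.contourArea(cc)
    if A>40:
        w=onz(cc[:,0],c,.043); r=cv2.minAreaRect(w[:,:2].astype(np.float32)*1000); print(A,h[0][i][3],r,cc[:,0].mean(0))
E
```

```text
[ 0.51544925 -0.09305682  0.20523082] [ 3.14141484e+00 -7.13215994e-04 -2.95960150e+00] [-0.10563679 -0.54647254 -1.64817831] [ 1.96141506e-01  1.15809141e-01 -3.30391437e-01 -2.08210844e-04
 -1.12530639e+00 -1.58485696e+00]
2195.5 -1 ((528.180908203125, -91.48240661621094), (64.93036651611328, 44.045318603515625), 10.381935119628906) [283.50678733 197.13122172]
256.0 0 ((523.6487426757812, -92.17330932617188), (22.608234405517578, 13.493779182434082), 10.02878189086914) [283.38709677 194.08064516]
```

View pics/w2.png

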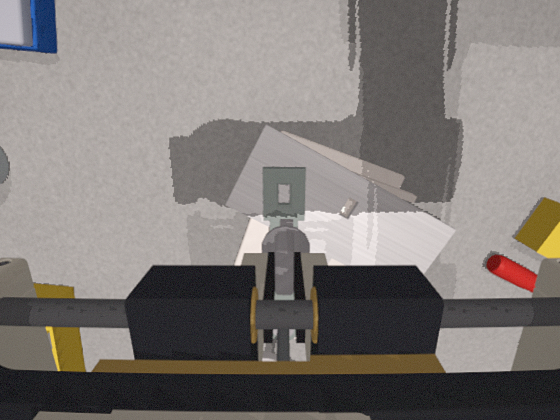

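The arm's end slot is at about (284,194) and the plate's slot at (348,207), both clear of the held screw. Next I'll refine both slots and the pivot.

```bash
python3 - <<'E'
from h import *
st=np.load('w2s.npz'); s={'eef_pos':st['p'],'ee_rot':st['r']}; c=cam('wrist',s); d=np.load('w2.npy'); im=cv2.imread('pics/w2.png')
g=cv2.cvtColor(im,cv2.COLOR_BGR2GRAY); np.set_printoptions(linewidth=220)
print(g[180:210,272:298:1])
print((d[180:210:2,284]).round(3), cloud(c,d)[180:210:2,284][:,[0,2]].round(3).tolist())
print('plate slot'); print(g[194:222,336:362])
a=cv2.imread('pics/top0.png'); D=np.load('top0.npy'); ct=cam('top'); gt=cv2.cvtColor(a,cv2.COLOR_BGR2GRAY)
print(gt[224:248,308:326])
Q=cloud(ct,D); m=(np.hypot(Q[...,0]-.664,Q[...,1]+.064)<.04)&(abs(Q[...,2]-.063)<.006); print('hub',m.sum(),Q[m].mean(0))
E
```

```text
[[116 113 114 116 114 114 113 113 116 116 116 112 116 115 116 117 117 116 115 118 115 113 111 116 113 115]
 [117 114 117 116 114 117 114 115 113 113 114 115 115 115 113 117 117 113 115 118 116 115 111 119 117 114]
 [119 117 112 114 115 112 114 112 115 113 112 115 115 114 114 112 116 111 115 115 119 114 118 114 114 115]
 [115 113 115 113 108 104 110 109 109 105 104 107 102 105 103 106 109 110 105 111 113 114 115 114 115 118]
 [114 114 117 118 109  99 124 142 129 124 122 121 124 118 109 109 127 121 111 106 113 112 119 115 111 114]
 [115 118 114 119 111 106 130 158 163 164 164 161 162 145 136 135 151 132 109 106 109 120 115 121 112 115]
 [117 114 110 119 109  99 133 159 160 163 162 162 157 164 158 159 156 135 108 101 114 116 116 115 115 114]
 [119 115 115 118 109 103 132 156 162 162 160 161 159 162 162 161 165 136 106 107 113 115 115 116 116 114]
 [115 118 113 117 110 102 134 154 161 159 159 159 161 162 162 160 163 137 110 105 118 117 114 111 115 113]
 [111 114 113 118 108 101 131 157 164 162 160 158 162 158 159 161 158 137 108 108 116 112 114 116 112 114]
 [119 116 115 113 109 101 118 
[... 6596 characters left out ...]
 105  95 110 109 108 104 103 104 108 107 106 109 113]
 [121 107 109 108 109 114 103 108 104 103 107 111 109 109 104 111 107 109]
 [125 110 112 112 108 113 109 105 113 114 107 108 109 110 107 109 107 108]
 [140 111 110 115 107 111 109 110 109 110 108 105 107 110 108 108 107 107]
 [147 118 106 108 112 108 107 107 111 113 110 107 110 106 102 106 106 115]
 [153 121 107 110 110 113 114 111 111 116 118 117 129 125 123 121 119 138]
 [158 125 112 111 110 118 127 122 129 140 135 147 155 159 156 156 156 158]
 [160 146 131 123 131 143 154 157 155 161 163 165 170 171 171 171 170 171]
 [170 163 158 161 161 165 169 173 168 167 166 172 167 171 173 168 170 172]]
hub 139 [ 0.66665235 -0.06485275  0.06111587]
```

Call:
{"name": "move_arm", "arguments": {"rows": "0 0 0 -0.0084 -0.0006 0.03 0;0 0 0 0 0 0.03 0;0 0 0 0 0 0.022 0;0 0 0 0 0 0 0;0 0 0 0 0 0 0"}}

```text
t: 7.85
eef_pos: [0.5248, -0.0921, 0.1245]
ee_rot: [-3.141, 0.001, -2.959]
force: [-0.5, 1.5, 0.2]
width: 0.0094
gripper_force: 25.0
```

```bash
python3 - <<'E'
from h import *
st=np.load('w2s.npz'); c0=cam('wrist',{'eef_pos':st['p'],'ee_rot':st['r']}); print('plate slot',onz([[347.5,208.5],[350,199],[345,218],[342,208],[354,208]],c0,.032).round(4).tolist())
s,im,d=snap('wrist','w3'); s2,i2,d2=snap('side','s3'); print(s['eef_pos'],s['force'])
a=cv2.resize(im[100:300,180:380],None,fx=3,fy=3,interpolation=3)
p=cv2.resize(i2[160:240,260:340],(600,600),interpolation=3)
cv2.imwrite('pics/c3.png',cv2.resize(np.hstack([a,p]),(800,400)))
E
```

```text
plate slot [[0.5295, -0.0204, 0.032], [0.5185, -0.0203, 0.032], [0.5406, -0.0205, 0.032], [0.53, -0.0264, 0.032], [0.5276, -0.0136, 0.032]]
[ 0.52482672 -0.09212999  0.12445132] [-0.52191911  1.51005288  0.22424758]
```

View pics/c3.png

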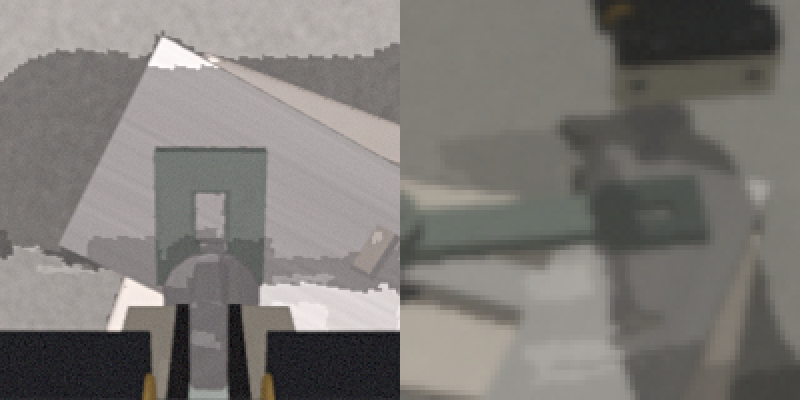

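The left crop shows the arm slot centred on the screw, lateral columns 210 against 212. The slot's robot-side edge is at crop row 192, which is image row 196.

```bash
python3 - <<'E'
from h import *
s=arm.get_state(); c=cam('wrist',s); R=Ro.from_euler('xyz',s['ee_rot']).as_matrix()
im=cv2.imread('pics/w3.png'); g=cv2.cvtColor(im,cv2.COLOR_BGR2GRAY)
print(g[168:222:1,285]); print(g[205,265:305]); print(g[172:174,250:320:3])
def T(p,z): return ((onz(p,c,z)-s['eef_pos'])@R*1000).round(1).tolist()
print(T([[285,174],[285,194.5],[285,196.5],[257,190],[313,190],[275,205],[295,205]],.043))
E
```

```text
[167 162 165 165 161 134  90 100 111 121 120 118 120 118 121 118 119 117
 116 117 117 121 117 118 123 115 116 104 127 164 162 163 162 165 164 161
 160 167 163 164 164 159 164 163 168 167 139 134 129 134 131 109 111 104]
[115 120 117 118 118 121 115 121 121 121 110 109 118 151 159 164 165 162
 164 165 167 163 161 161 163 149 134 117 102 103 115 119 118 120 117 120
 119 120 121 121]
[[166 165 167 166 165 161 163 168 167 163 162 164 162 164 168 165 164 165
  165 164 162 169 169 163]
 [162 164 164 125 135 130 128 115 125 133 129 145 126 146 148 150 148 123
  148 150 147 160 168 166]]
[[30.2, 0.6, 81.7], [13.9, 0.6, 81.7], [12.2, 0.6, 81.7], [17.5, -21.3, 81.7], [17.5, 22.5, 81.7], [5.2, -7.3, 81.8], [5.2, 8.6, 81.8]]
```

Call:
{"name": "move_arm", "arguments": {"rows": "0 0 0 0.0007 0.0003 0.02 0;0 0 0 0 0 0.012 0;0 0 0 0 0 0.004 0;0 0 0 0 0 0.003 0;0 0 0 0 0 0 0"}}

```text
t: 8.57
eef_pos: [0.5237, -0.0919, 0.0847]
ee_rot: [-3.142, 0.0, -2.961]
force: [-0.3, 0.5, -1.3]
width: 0.0095
gripper_force: 25.0
```

Call:
{"name": "move_arm", "arguments": {"rows": "0 0 0 0 0 0.003 0;0 0 0 0 0 0.002 0;0 0 0 0 0 0.002 0;0 0 0 0 0 0 0"}}

```text
t: 9.07
eef_pos: [0.5234, -0.092, 0.0774]
ee_rot: [3.142, -0.0, -2.961]
force: [-0.6, -0.9, -0.4]
width: 0.0096
gripper_force: 25.0
```

Call:
{"name": "move_arm", "arguments": {"rows": "0 0 2.5 -0.00014 0.00654 0 0;0 0 2.5 -0.00014 0.00654 0 0;0 0 2.5 -0.00014 0.00654 0 0;0 0 2.5 -0.00014 0.00654 0 0;0 0 2.5 -0.00014 0.00654 0 0;0 0 0 0 0 0 0"}}

```text
t: 9.82
eef_pos: [0.5211, -0.0592, 0.0776]
ee_rot: [-3.142, -0.0, 3.105]
force: [-0.3, -1.4, -0.4]
width: 0.0095
gripper_force: 24.9
```

Call:
{"name": "move_arm", "arguments": {"rows": "0 0 2.5 -0.00014 0.00654 0 0;0 0 2.5 -0.00014 0.00654 0 0;0 0 2.5 -0.00014 0.00654 0 0;0 0 2.5 -0.00014 0.00654 0 0;0 0 0 0 0 0 0;0 0 0 0 0 0.0015 0;0 0 0 0 0 0.0015 0;0 0 0 0 0 0 0"}}

```text
t: 10.82
eef_pos: [0.5242, -0.0336, 0.0744]
ee_rot: [-3.142, -0.0, 2.93]
force: [0.2, -0.3, -0.7]
width: 0.0098
gripper_force: 25.0
```

Call:
{"name": "move_arm", "arguments": {"rows": "0 0 0 0 0 0.001 0;0 0 0 0 0 0 0;0 0 0 0 0 0 0"}}

```text
t: 11.2
eef_pos: [0.5247, -0.0335, 0.0741]
ee_rot: [3.141, 0.001, 2.93]
force: [-1.9, -0.4, 6.1]
width: 0.0094
gripper_force: 25.0
```

Call:
{"name": "move_arm", "arguments": {"rows": "0 0 0.7 0 0.00183 0 0;0 0 0.7 0 0.00183 0 0;0 0 0.7 0 0.00183 0 0;0 0 0.7 0 0.00183 0 0;0 0 0.7 0 0.00183 0 0;0 0 0 0 0 0 0"}}

```text
t: 11.95
eef_pos: [0.5265, -0.0253, 0.0742]
ee_rot: [-3.14, 0.0, 2.869]
force: [-1.0, -4.3, 7.3]
width: 0.0094
gripper_force: 26.2
```

Call:
{"name": "move_arm", "arguments": {"rows": "0 0 0.4 0 0.00105 0 0;0 0 0.4 0 0.00105 0 0;0 0 0.4 0 0.00105 0 0;0 0 0 0 0 0 0"}}

```text
t: 12.45
eef_pos: [0.5274, -0.0223, 0.0742]
ee_rot: [-3.14, 0.0, 2.848]
force: [-1.7, -3.1, 7.3]
width: 0.0093
gripper_force: 26.7
```

Call:
{"name": "move_arm", "arguments": {"rows": "0 0 0.4 0 0.00105 0 0;0 0 0.4 0 0.00105 0 0;0 0 0 0 0 0 0"}}

```text
t: 12.82
eef_pos: [0.528, -0.0203, 0.0742]
ee_rot: [-3.14, 0.0, 2.834]
force: [-1.8, -4.4, 7.5]
width: 0.0093
gripper_force: 27.1
```

Call:
{"name": "move_arm", "arguments": {"rows": "0 0 0.4 0 0.00105 0 0;0 0 0 0 0 0 0"}}

```text
t: 13.08
eef_pos: [0.5284, -0.0193, 0.0742]
ee_rot: [-3.141, 0.0, 2.827]
force: [-2.3, -4.0, 6.6]
width: 0.0094
gripper_force: 27.2
```

Call:
{"name": "move_arm", "arguments": {"rows": "0 0 0.4 0 0.00105 0 0;0 0 0 0 0 0 0"}}

```text
t: 13.32
eef_pos: [0.5287, -0.0182, 0.0741]
ee_rot: [-3.141, 0.0, 2.82]
force: [-1.6, -3.5, 5.5]
width: 0.0094
gripper_force: 27.2
```

Call:
{"name": "move_arm", "arguments": {"rows": "0 0 0.4 0 0.00105 0 0;0 0 0 0 0 0 0"}}

```text
t: 13.58
eef_pos: [0.529, -0.0172, 0.0741]
ee_rot: [-3.141, 0.0, 2.813]
force: [-1.6, -2.6, 6.0]
width: 0.0095
gripper_force: 27.4
```

Call:
{"name": "move_arm", "arguments": {"rows": "0 0 0.4 0 0.00105 0 0;0 0 0 0 0 0 0"}}

```text
t: 13.82
eef_pos: [0.5294, -0.0159, 0.0739]
ee_rot: [-3.141, 0.0, 2.806]
force: [-0.7, -2.4, 4.2]
width: 0.01
gripper_force: 25.9
```

Call:
{"name": "move_arm", "arguments": {"rows": "0 0 0.4 0 0.00105 0 0;0 0 0 0 0 0 0"}}

```text
t: 14.08
eef_pos: [0.5297, -0.0146, 0.0736]
ee_rot: [-3.142, 0.0, 2.799]
force: [-0.5, -2.3, 4.7]
width: 0.0098
gripper_force: 26.1
```

Call:
{"name": "move_arm", "arguments": {"rows": "0 0 0.4 0 0.00105 0 0;0 0 0 0 0 0 0"}}

```text
t: 14.32
eef_pos: [0.53, -0.0134, 0.0735]
ee_rot: [3.142, -0.0, 2.792]
force: [-0.5, -2.1, 2.9]
width: 0.0095
gripper_force: 25.7
```

Call:
{"name": "move_arm", "arguments": {"rows": "0 0 0.4 0 0.00105 0 0;0 0 0 0 0 0 0"}}

```text
t: 14.58
eef_pos: [0.5303, -0.0124, 0.0734]
ee_rot: [3.142, -0.0, 2.785]
force: [-0.6, -1.7, 2.2]
width: 0.0095
gripper_force: 25.2
```

Call:
{"name": "move_arm", "arguments": {"rows": "0 0 0 0 0 0.0015 0;0 0 0 0 0 0 0;0 0 0 0 0 0 0"}}

```text
t: 14.95
eef_pos: [0.5312, -0.0121, 0.0729]
ee_rot: [3.141, 0.002, 2.786]
force: [-1.1, -0.9, 8.0]
width: 0.0094
gripper_force: 25.9
```

Call:
{"name": "move_arm", "arguments": {"rows": "0 0 0.3 0 0.0008 0 0;0 0 0 0 0 0 0"}}

```text
t: 15.2
eef_pos: [0.5313, -0.0115, 0.0728]
ee_rot: [3.141, 0.001, 2.78]
force: [-0.3, -1.0, 8.6]
width: 0.0097
gripper_force: 26.2
```

Call:
{"name": "move_arm", "arguments": {"rows": "0 0 0.3 0 0.0008 0 0;0 0 0 0 0 0 0"}}

```text
t: 15.45
eef_pos: [0.5314, -0.0109, 0.0727]
ee_rot: [3.141, 0.001, 2.775]
force: [-1.4, -1.1, 6.3]
width: 0.0094
gripper_force: 26.5
```

Call:
{"name": "move_arm", "arguments": {"rows": "0 0 0.3 0 0.0008 0 0;0 0 0 0 0 0 0"}}

```text
t: 15.7
eef_pos: [0.5315, -0.0103, 0.0725]
ee_rot: [3.141, 0.001, 2.77]
force: [-1.0, -2.1, 6.5]
width: 0.0094
gripper_force: 26.8
```

```bash
python3 - <<'E'
from h import *
s,im,d=snap('wrist','w4'); s2,i2,d2=snap('side','s4'); i3=snap('top','t4')[1]; print(s['eef_pos'],s['force'],s['moment'])
a=cv2.resize(im[100:300,180:380],(400,400),interpolation=3)
p=cv2.resize(i2[160:240,260:340],(400,400),interpolation=3)
cv2.imwrite('pics/c4.png',np.hstack([a,p]))
E
```

```text
[ 0.53152883 -0.0103329   0.07254958] [-1.01151077 -2.0962886   6.53285237] [-0.99286641  0.30289588  0.02528226]
```

View pics/c4.png

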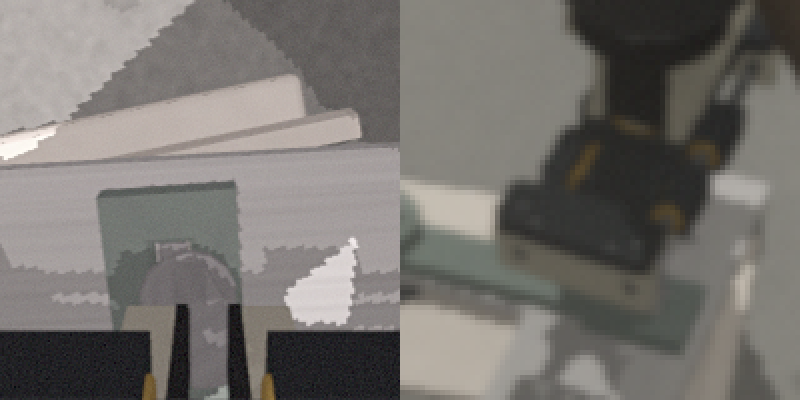

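The left crop shows the flange centred near column 188 while the fingers are centred near 209, and the arm lags behind the tool. I'll check the screw's tilt from depth.

```bash
python3 - <<'E'
from h import *
s,im,d=snap('wrist'); c=cam('wrist',s); R=Ro.from_euler('xyz',s['ee_rot']).as_matrix()
P=(cloud(c,d)-s['eef_pos'])@R*1000
x,y,z=P[...,0],P[...,1],P[...,2]
m=(d>0)&(abs(x)<25)&(abs(y)<30)&(z>-5)&(z<50)
print(np.histogram(z[m],bins=np.arange(-5,50,3)))
f=m&(z>3)&(z<19)&(x>5); print('flange n',f.sum(),'x',np.percentile(x[f],[1,99]),'y',np.percentile(y[f],[1,50,99]))
A=np.c_[x[f],y[f],np.ones(f.sum())]; print('plane',np.linalg.lstsq(A,z[f],rcond=None)[0])
for r in (280,275,270,265,262,258,250,240,225,210,200):
    row=[(int(a),round(float(y[r//2+100 if 0 else 0,0]))) for a in []]
for v in range(215,252,5):
    w=m[v]&(z[v]>-5); cols=np.nonzero(w)[0]
    print(v,[(int(k),int(round(y[v,k])),int(round(x[v,k])),int(round(z[v,k]))) for k in cols[::5]])
arm_m=(d>0)&(x>8)&(x<40)&(abs(y)<40)&(abs(z-29.5)<2.5)
r=cv2.minAreaRect(P[arm_m][:,:2].astype(np.float32)); print('arm rect tool mm',r, z[arm_m].mean())
E
```

```text
(array([  46,   47,   53,   47,  259,  229,  177,    1,    0,    0,   10,
       2000,   76,   71,  255, 1462,    0,    0]), array([-5, -2,  1,  4,  7, 10, 13, 16, 19, 22, 25, 28, 31, 34, 37, 40, 43,
       46, 49]))
flange n 440 x [ 5.09875099 13.66064997] y [-18.66272743  -7.68372527   5.55218373]
plane [-0.12670839  0.16943927 12.85721294]
215 [(237, -30, 15, 30), (242, -27, 14, 30), (247, -23, 15, 30), (252, -20, 15, 29), (257, -17, 14, 31), (262, -14, 15, 29), (267, -11, 15, 29), (273, -7, 15, 30), (278, -4, 14, 30), (283, 0, 14, 31), (288, 3, 15, 29), (293, 6, 15, 29), (298, 9, 15, 28), (303, 13, 11, 41), (308, 16, 11, 41), (313, 20, 10, 42), (318, 23, 11, 40), (323, 26, 11, 41), (328, 30, 11, 41)]
220 [(238, -29, 12, 28), (243, -26, 12, 29), (248, -23, 11, 29), (253, -20, 11, 30), (258, -17, 11, 30), (263, -13, 11, 31), (268, -10, 11, 31), (273, -7, 11, 32), (278, -4, 11, 30), (283, 0, 11, 30), (288, 3, 11, 29), (293, 6, 11, 30), (298, 9, 11, 30), (303, 13, 7, 42), (308, 16, 7, 42), (313, 20, 7, 40), (318, 23, 8, 39), (323, 27, 7, 42), (328, 30, 7, 41)]
225 [(238, -29, 8, 30),
[... 1312 characters left out ...]
25, -7, 41), (325, 28, -8, 41)]
245 [(238, -30, -6, 29), (243, -27, -7, 31), (248, -23, -6, 29), (253, -18, 3, 9), (258, -15, 3, 9), (263, -12, 3, 9), (268, -9, 6, 2), (293, 6, 1, 14), (298, 9, -7, 30), (303, 13, -11, 40), (308, 17, -11, 41), (313, 20, -11, 40), (318, 24, -11, 41), (323, 27, -11, 41)]
250 [(239, -30, -10, 30), (244, -26, -10, 30), (249, -21, -2, 12), (255, -17, 0, 9), (260, -14, 0, 8), (265, -11, -1, 10), (270, -8, 6, -4), (297, 8, -3, 14), (303, 13, -15, 41), (308, 17, -15, 41), (313, 20, -15, 40), (318, 24, -15, 41), (323, 27, -15, 41)]
arm rect tool mm ((17.122203826904297, -12.969259262084961), (44.12872314453125, 20.64571762084961), 85.99064636230469) 29.736806366350624
```

The screw is tilted about 10°, with its foot lagging about 11 mm behind at y≈-0.021, which is where the slot was measured. The lug has probably caught there while the tool went on past. I'll ease up, back the tool over the foot and check again.

Call:
{"name": "move_arm", "arguments": {"rows": "0 0 0 0 0 -0.0015 0;0 0 -1 0 -0.0026 0 0;0 0 -1 0 -0.0026 0 0;0 0 -1 0 -0.0026 0 0;0 0 -1 0 -0.0026 0 0;0 0 0 0 0 0 0"}}

```text
t: 16.65
eef_pos: [0.528, -0.02, 0.0737]
ee_rot: [3.141, 0.001, 2.839]
force: [0.7, 2.9, 0.7]
width: 0.0094
gripper_force: 24.9
```

```bash
cat > tilt.py <<'E'
from h import *
s,im,d=snap('wrist'); c=cam('wrist',s); R=Ro.from_euler('xyz',s['ee_rot']).as_matrix()
P=(cloud(c,d)-s['eef_pos'])@R*1000
x,y,z=P[...,0],P[...,1],P[...,2]
f=(d>0)&(abs(y)<25)&(z>7)&(z<19)&(x>-2)&(x<20)
print('flange n',f.sum(),'x',np.percentile(x[f],99),'y',np.percentile(y[f],[1,50,99]),'z',np.median(z[f]))
print('plane',np.linalg.lstsq(np.c_[x[f],y[f],np.ones(f.sum())],z[f],rcond=None)[0])
za=(s['eef_pos'][2]-.043)*1000
a=(d>0)&(x>8)&(x<40)&(abs(y)<40)&(abs(z-za)<2.5)
print('arm rect',cv2.minAreaRect(P[a][:,:2].astype(np.float32)),z[a].mean()-za)
print(s['eef_pos'],s['ee_rot'],s['force'],s['width'],s['gripper_force'])
E
python3 tilt.py
```

```text
flange n 720 x 13.97606624812122 y [-14.82372058  -1.64655708  13.32250254] z 12.5818431615984
plane [-0.02127011  0.0169622  12.68272883]
arm rect ((17.925701141357422, 0.49436378479003906), (19.84078025817871, 44.067073822021484), 0.027834458276629448) 0.1972918990284498
[ 0.52796875 -0.02001085  0.07368318] [3.14107565e+00 5.23853069e-04 2.83926603e+00] [0.66960171 2.94546716 0.70895372] 0.00940013317072076 24.860756993293762
```

Call:
{"name": "move_arm", "arguments": {"rows": "0 0 0 0 0 0.001 0;0 0 0 0 0 0.001 0;0 0 0 0 0 0 0"}}

```text
t: 17.08
eef_pos: [0.5278, -0.02, 0.0715]
ee_rot: [3.142, 0.0, 2.839]
force: [1.4, 2.5, 0.4]
width: 0.0095
gripper_force: 24.9
```

Call:
{"name": "move_arm", "arguments": {"rows": "0 0 0 0 0 0.0015 0;0 0 0 0 0 0.0015 0;0 0 0 0 0 0.0015 0;0 0 0 0 0 0 0"}}

```text
t: 17.58
eef_pos: [0.5276, -0.0201, 0.0668]
ee_rot: [-3.141, -0.0, 2.839]
force: [1.3, 3.7, -0.2]
width: 0.0091
gripper_force: 24.9
```

Call:
{"name": "move_arm", "arguments": {"rows": "0 0 0 0 0 0.0015 0;0 0 0 0 0 0.0015 0;0 0 0 0 0 0.0015 0;0 0 0 0 0 0 0"}}

```text
t: 18.08
eef_pos: [0.5275, -0.0201, 0.0623]
ee_rot: [-3.141, -0.0, 2.839]
force: [2.4, 3.2, 0.2]
width: 0.0092
gripper_force: 24.9
```

Call:
{"name": "move_arm", "arguments": {"rows": "0 0 0 0 0 0.0015 0;0 0 0 0 0 0.001 0;0 0 0 0 0 0.0005 0;0 0 0 0 0 0 0"}}

```text
t: 18.58
eef_pos: [0.5277, -0.0201, 0.0596]
ee_rot: [-3.142, 0.0, 2.839]
force: [1.0, 3.2, 1.2]
width: 0.0095
gripper_force: 24.9
```

Call:
{"name": "move_arm", "arguments": {"rows": "0 0 0 0 0 0.0006 0;0 0 0 0 0 0 0"}}

```text
t: 18.82
eef_pos: [0.5277, -0.0203, 0.0594]
ee_rot: [-3.141, 0.0, 2.839]
force: [-0.3, 3.0, 5.6]
width: 0.0095
gripper_force: 24.9
```

Call:
{"name": "move_arm", "arguments": {"rows": "0 0 0 0 0.0003 -0.0004 0;0 0 -7 0 0 0 0;0 0 -7 0 0 0 0;0 0 -7 0 0 0 0;0 0 -7 0 0 0 0;0 0 0 0 0 0 0"}}

```text
t: 19.58
eef_pos: [0.528, -0.02, 0.0596]
ee_rot: [-3.141, 0.0, -2.956]
force: [1.1, 1.4, 4.8]
width: 0.0092
gripper_force: 24.9
```

Call:
{"name": "move_arm", "arguments": {"rows": "0 0 -8 0 0 0 0;0 0 -8 0 0 0 0;0 0 -8 0 0 0 0;0 0 -8 0 0 0 0;0 0 -8 0 0 0 0;0 0 -8 0 0 0 0;0 0 -8 0 0 0 0;0 0 -6 0 0 0 0"}}

```text
t: 20.58
eef_pos: [0.5278, -0.02, 0.0596]
ee_rot: [-3.141, -0.0, -1.873]
force: [1.2, 0.5, 5.7]
width: 0.0093
gripper_force: 24.9
```

```bash
python3 tilt.py; python3 -c "
from h import *
a=snap('wrist')[1][100:300,180:380];cv2.imwrite('pics/c5.png',cv2.resize(a,(500,500)))"
```

```text
flange n 2588 x 19.72869003296461 y [-24.52670987   1.13050832  24.51629764] z 16.46163154937657
plane [1.17470847e-01 1.37145121e-02 1.43841278e+01]
arm rect ((15.306827545166016, -6.4603729248046875), (14.598414421081543, 67.07331848144531), 0.013709149323403835) 0.1496849747796105
[ 0.52784819 -0.02001824  0.05964589] [-3.14136959e+00 -2.61600141e-04 -1.87255671e+00] [1.16881489 0.46520546 5.70422847] 0.009329744444661477 24.913054704666138
```

View pics/c5.png

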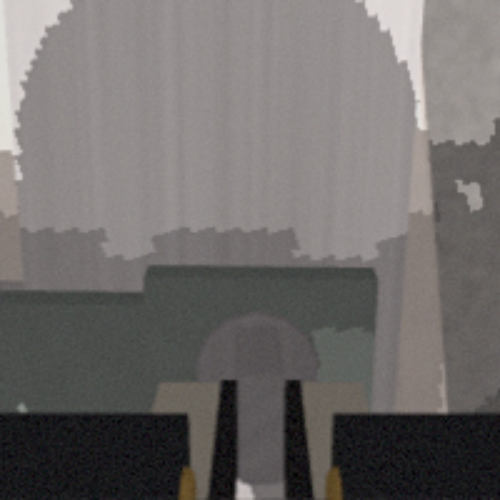

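The crop shows the flange down on the arm and the wing square across it. I'll release and retreat straight up.

Call:
{"name": "move_arm", "arguments": {"rows": "0 0 0 0 0 -0.0004 0.0;0 0 0 0 0 0 0.03;0 0 0 0 0 0 0.04;0 0 0 0 0 0 0.04;0 0 0 0 0 0 0.04;0 0 0 0 0 0 0.04"}}

```text
t: 21.42
eef_pos: [0.5276, -0.0198, 0.0597]
ee_rot: [3.141, -0.0, -1.873]
force: [-0.2, -0.4, 0.2]
width: 0.0397
gripper_force: 0.0
```

Call:
{"name": "move_arm", "arguments": {"rows": "0 0 0 0 0 -0.01 0.04;0 0 0 0 0 -0.03 0.04;0 0 0 0 0 -0.04 0.04;0 0 0 0 0 -0.04 0.04;0 0 0 0 0 -0.03 0.04;0 0 0 0 0 0 0.04;0 0 0 0 0 0 0.04"}}

```text
t: 22.3
eef_pos: [0.5274, -0.0198, 0.2098]
ee_rot: [3.142, 0.0, -1.873]
force: [0.8, 0.2, -0.1]
width: 0.0399
gripper_force: 0.0
```

```bash
python3 - <<'E'
from h import *
s,im,d=snap('wrist','w6'); c=cam('wrist',s); P=cloud(c,d); x,y,z=P[...,0],P[...,1],P[...,2]
n=np.hypot(x-.528,y+.02)
for nm,m in (('wing top',(n<.025)&(z>.066)&(z<.09)),('flange',(n<.02)&(z>.0455)&(z<.055)),('arm',(n<.06)&(x<.55)&(abs(z-.042)<.003))):
    print(nm,m.sum(),P[m].mean(0),np.median(z[m]),cv2.minAreaRect(P[m][:,:2].astype(np.float32)*1000))
print(s['eef_pos'],s['width'],s['force'],s['t'])
cv2.imwrite('pics/c6.png',im)
E
```

```text
wing top 300 [ 0.52945839 -0.02133685  0.0761775 ] 0.0765268461322487 ((529.6728515625, -20.563573837280273), (25.52696418762207, 9.610657691955566), 72.39594268798828)
flange 353 [ 0.52937346 -0.02158562  0.04708017] 0.04695001725643422 ((529.6390991210938, -21.082286834716797), (26.640872955322266, 29.047760009765625), 70.7664794921875)
arm 1332 [ 0.52338207 -0.02274186  0.04289978] 0.04290171529536302 ((528.7615966796875, -20.265399932861328), (44.522056579589844, 55.78098678588867), 72.70577239990234)
[ 0.52739885 -0.01979981  0.20981056] 0.03989378012596559 [ 0.81143209  0.1782729  -0.12823433] 22.3
```

View pics/c6.png

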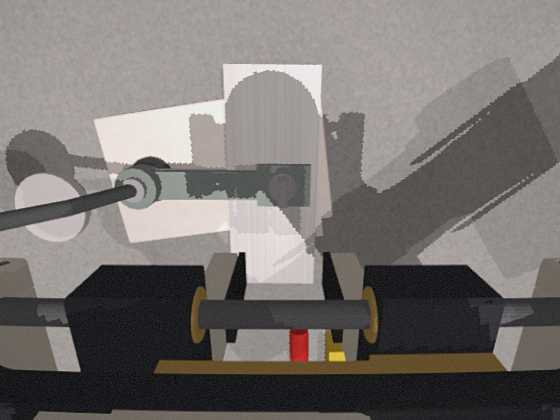

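The screw is home at (284,187): wing top at 76.5 mm, flange top at 47 mm, and the wing square to the arm. The gripper is clear, so I'm handing in.

```bash
python3 -c "
from station import arm
print(arm.job_done())"
```

```text
the job is handed in; nothing more can be done
None
```

The thumbscrew is through the arm and plate, flange down on the arm with its wing square across it and released; the job is handed in, but the system returned no verdict.

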